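# Set the dryer vent damper to half

### The job

Two vent ducts cross the laundry counter, each with a damper lever on top. The dryer on the wider duct is drawing too hard: swing that duct's lever to the half setting, the middle of the three marks on its quadrant plate (midway between along the duct and square across it), and let go of it. Leave the narrower duct's lever where it stands.

Things in the scene. Friction and masses are not known exactly. Their poses are not given: they have to be found in the camera images.
- wide_damper (a joint): Lever angle on the wider duct (110 mm sheet metal, 360 mm long). 0: along the duct, grip at its near end (towards the robot), open; 0.785: half, middle mark; 1.571: square across, shut. Grows anticlockwise seen from above: the grip swings from the near side to the robot's right. Stops at 0 and 1.571. Friction holds it where it is left; 2 to 3 N at the grip moves it.
- wide_damper_grip (a point): Centre (half-way up) of the upright black grip at the free end of the wide duct's lever: a round post 22 mm across, 48 mm tall, 100 mm from the hinge; this point is 201 mm above the counter and moves with the lever. The top of the lever's steel bar (14 mm wide) lies 24 mm below this point, the quadrant plate 34 mm below it.
- wide_damper_hinge (a point): A point on the vertical hinge axis of the wide duct's lever, 175 mm above the counter, over the middle of the duct; fixed. Its x axis lies along the duct (the open lever points to its -x), its y axis across it (the shut lever points to its -y), z is up.
- narrow_damper_grip (a point): Centre of the same kind of grip (22 mm across, 48 mm tall, 100 mm from its hinge) on the lever of the narrower duct (68 mm across, lower, its grip about 165 mm above the counter). To be left alone.

How it is judged:
By the outcome, as a careful person would: the job done as asked, in the order asked, and still so for the second after the job is handed in, with the robot touching nothing.
It also fails if it takes over 32 s, if anything falls off the work surface, if the arm or the gripper's body presses on something with over 40 N, if the wrist force passes 120 N, or if a joint passes its speed limit or range.

### The arm

A 7-joint arm with a two-finger parallel gripper is mounted at the origin on the work surface. World frame = base frame: x ahead of the robot, y to its left, z up, the work surface at z = 0. Lengths are in m, angles in rad, forces in N, time in s.
With the tool pointing down it reaches from about 0.4 to 0.925 m from the base axis. Payload 5.6 kg.
Tool frame: the origin (TCP) lies at the very end of the fingers, on their centre line; the grasp point (between the pads) lies 19 mm behind it (manip.grasp_offset is the distance from the TCP to the grasp point, in m); z points along the fingers, y is the line along which they close (so a half turn about z gives the same grasp; the last joint's range is limited). The gripper opens to 85 mm and grips with 20 to 120 N. Pads are 22 mm wide; open, the fingers measure 114 mm over their backs; the gripper's body (76 mm by 85 mm) begins 54 mm behind the grasp point. The pads swing forward as they close: fully open they stand 13 mm farther back than shut.
Start: joints at [-1.368, 0.468, -0.012, 1.603, 0.006, 1.071, -0.056], TCP at [0.158, 0.63, 0.231] pointing down, gripper open.
Joint ranges: [-2.53, 2.53], [-0.31, 2.02], [-1.57, 1.55], [0.28, 2.44], [-1.29, 4.43], [0.15, 1.84], [-2.92, 2.92]. Speed limits (rad/s): [2.57, 2.57, 3.14, 3.14, 3.14, 3.14, 3.14].

### API

Orientations are given as a unit quaternion [x, y, z, w].
In Python, from cell import manip, eyes, job gives the robot as it stands. The module is installed in compiled form; this text tells all that it offers.
- The arm moves only by the tool send_rows, never from a script. Its argument "commands" is a list of rows, each an object of numbers: "x", "y", "z": the shift along the world's x, y, z in mm; "turn": the turn about the world's z in degrees. A call has 1 to 5 rows; each row shifts and turns the commanded pose from where the row before left it; what a row does not reach is not made up. A row lasts 1/12 s, in which the tool goes at most 41.7 mm and 7.16 degrees, less where a joint would pass 70% of its speed; a pose out of reach is approached as far as the arm can. A call with a gripper value outside its range is refused whole. "gripper" is the opening, from 0 (shut) to 1 (fully open), set as the call begins (left out, the last holds). The fingers move at their own pace and stop on an object; the grip force is fixed at half the most. Time passes only in rows, so rows that do not move let the fingers close. It gives the time, the measured TCP pose, the force, the opening and the grip force at its end, in the units of the state.
- manip.observe(): the state, without advancing time (a new reading comes with each control period).
- eyes.get_image(name): name is "side" or "top" or "wrist"; returns the picture (384x512x3 uint8, blue, green, red); there is no depth.
- eyes.camera_info(name): a dict with "fx", "fy", "cx", "cy" (pixels), "position" and "attitude" of the camera in the world. Camera axes: x right, y down, z forward; pixel columns grow to the right and rows downward; lengths in m; the calibration is good to about 2 mm. The wrist camera is an equidistant fisheye: a pixel r from the principal point sees the ray r / f radians off the axis. A picture is of the moment at which its call begins: read the wrist's pose just before it. camera_info takes no time and is no camera call; for the wrist camera it gives the pose at the moment of the call.
- job.close_job(): hands the job in; it is judged then, once.
The state is a dict: "clock": time; "joints": joint angles; "qvel": joint speeds; "effort": joint torques, N m; "tcp_pos": TCP position; "eef_rot": TCP orientation; "wrist_force": force on the tool from outside, world axes, zero at the start; "ft_torque": the same for the moment, N m; "gripper_width": finger opening in m; "gripper_force": force on a finger pad.
Only numpy, scipy, OpenCV 4.12 (cv2) and the standard library are available. Lean on these libraries where they do the work, as an engineer would, in place of code of your own. Each camera call takes 0.05 s, during which the arm holds its last target. There are 200 camera calls.

## Working session

There is one attempt and no reset: what is moved stays moved. The work goes in short steps, Python scripts to look and compute and a tool call to move; the robot and the scene stay as the last step left them, time stands still between calls to the robot, and variables do not carry over. Pictures are saved under pics/ and viewed, at most 10 in all, crops included, and the job is handed in when it is done.

Besides the shell and the picture viewer there is one more tool, called after ">>>" as name([rows], argument=value, ...), one row to a line, values as JSON. send_rows: Moves the arm, as the interface text tells. Its arguments: {"type":"object","properties":{"commands":{"type":"array","items":{"type":"object","properties":{"x":{"type":"number"},"y":{"type":"number"},"z":{"type":"number"},"turn":{"type":"number"}}}},"gripper":{"type":"number"}},"required":["commands"]}

```bash
mkdir -p pics
python3 - <<'E'
from cell import manip, eyes
import cv2
for n in ("top","side"):
    cv2.imwrite(f"pics/{n}0.png",eyes.get_image(n))
    print(n,eyes.camera_info(n))
s=manip.observe();print(s["tcp_pos"],s["eef_rot"],s["clock"])
E
```

```text
top {'fx': 498.534049425761, 'fy': 498.534049425761, 'cx': 250.18262977056258, 'cy': 181.65327667324217, 'position': array([0.45894335, 0.00867373, 1.18801561]), 'attitude': array([-0.70247534,  0.71118229, -0.01898044,  0.01969489])}
side {'fx': 486.8949122704748, 'fy': 486.8949122704748, 'cx': 258.97288552558547, 'cy': 194.59492904800447, 'position': array([ 0.12369389, -0.81630448,  1.02905289]), 'attitude': array([ 0.89305347, -0.19852671,  0.09594918, -0.39221983])}
[0.15809929 0.62996806 0.23041672] [ 1.22622174e-01  9.92453097e-01 -8.06849400e-04 -3.60165019e-05] 0.1
```

View pics/top0.png

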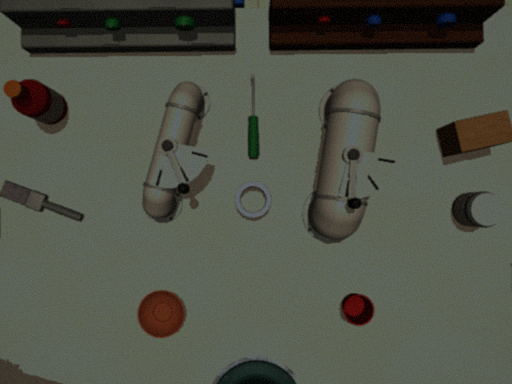

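View pics/side0.png

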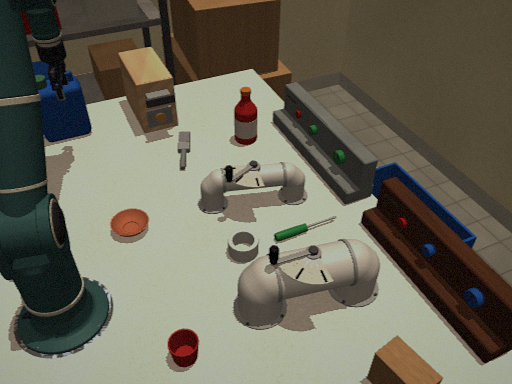

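Top view: the wide duct is on the right, with its hinge near (353,155), grip near (354,204) and the marks at about (386,160), (373,183) and (347,188). The side view agrees: black grip near (274,253), hinge near (313,252).

```bash
cat > h.py <<'E'
import numpy as np, cv2
from cell import manip, eyes
from scipy.spatial.transform import Rotation as R
def ray(ci,u,v):
    d=np.array([(u-ci["cx"])/ci["fx"],(v-ci["cy"])/ci["fy"],1]); return ci["position"],R.from_quat(ci["attitude"]).apply(d)
def onz(ci,u,v,z):
    p,d=ray(ci,u,v); return p+d*(z-p[2])/d[2]
E
python3 - <<'E'
from h import *
c=eyes.camera_info("top"); im=cv2.imread("pics/top0.png")
cv2.imwrite("pics/crop0.png",cv2.resize(im[70:250,290:410],None,fx=3.3,fy=3.3,interpolation=cv2.INTER_CUBIC)*1)
def blobs(im,x0,y0,x1,y1,t):
    m=(im[y0:y1,x0:x1].max(2)<t).astype(np.uint8)
    n,_,st,ce=cv2.connectedComponentsWithStats(m)
    return [(st[i,4],st[i,:4]+[x0,y0,0,0],ce[i]+[x0,y0]) for i in range(1,n) if st[i,4]>10]
for b in blobs(im,320,140,400,215,50): print("top",*b, onz(c,*b[2],.225),onz(c,*b[2],.167))
s=eyes.camera_info("side"); ims=cv2.imread("pics/side0.png")
for b in blobs(ims,255,235,335,290,45): print("side",*b, onz(s,*b[2],.201),onz(s,*b[2],.167))
E
```

```text
top 96 [320 140   7  43] [322.375   157.53125] [ 0.55679765 -0.13124791  0.225     ] [ 0.56269117 -0.13967504  0.167     ]
top 101 [348 149  11  11] [352.92079208 154.32673267] [ 0.56230294 -0.19061278  0.225     ] [ 0.56852803 -0.2026153   0.167     ]
top 34 [379 159  16   4] [386.47058824 160.32352941] [ 0.54982065 -0.25534823  0.225     ] [ 0.55529396 -0.2712496   0.167     ]
top 35 [368 176  10  13] [372.6 182.2] [ 0.50769628 -0.22738082  0.225     ] [ 0.51063254 -0.24159779  0.167     ]
top 28 [345 181   4  16] [346.85714286 189.5       ] [ 0.49418707 -0.17729201  0.225     ] [ 0.49630971 -0.18849225  0.167     ]
top 13 [320 194   4   5] [321.38461538 196.07692308] [ 0.48208709 -0.1278263   0.225     ] [ 0.48348098 -0.13604735  0.167     ]
top 139 [347 198  16  11] [353.84892086 202.89208633] [ 0.46816897 -0.19018687  0.225     ] [ 0.4687246  -0.20216374  0.167     ]
side 11 [275 236   8   5] [277.81818182 238.81818182] [ 0.50023192 -0.15635509  0.201     ] [ 0.51569264 -0.12925745  0.167     ]
side 140 [268 246  11  19] [273.42142857 254.52142857] [ 0.46983616 -0.1942756   0.201     ] [ 0.48404883 -0.16873498  0.167     ]
side 16 [310 252   8   3] [313.5   253.125] [ 0.55312008 -0.22808003  0.201     ] [ 0.5707524  -0.20392742  0.167     ]
side 16 [296 268   7  11] [299.    273.375] [ 0.49596658 -0.26452865  0.201     ] [ 0.51125216 -0.24187263  0.167     ]
side 16 [321 270   6  12] [323.3125 275.6875] [ 0.54026757 -0.29181758  0.201     ] [ 0.55737216 -0.27028205  0.167     ]
```

View pics/crop0.png

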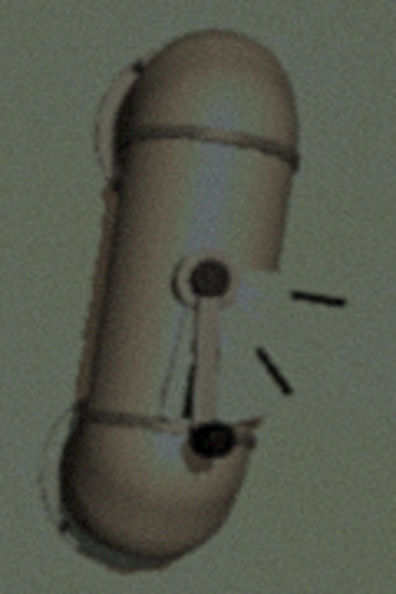

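The measured points agree between the two views:

| Item | Position or angle |
|---|---|
| Hinge | about (0.568, -0.2005) |
| Grip | (0.469, -0.194), 99 mm from the hinge |
| Lever now | -4° |
| Marks | -9.5° / 35.5° / 80° |
| Target grip | about (0.4865, -0.258) |

I'll approach high.

>>> send_rows([
  {"x":20,"y":-20,"z":25},
  {"x":20,"y":-20,"z":25},
  {"x":20,"y":-20,"z":25},
  {"x":30,"y":-25},
  {"x":30,"y":-25},
], gripper=1)

```text
validation failed for argument at $.co...
```

>>> send_rows([
  {"x":25,"y":-30},
  {"x":25,"y":-30},
  {"x":25,"y":-30},
  {"x":25,"y":-30},
  {"x":25,"y":-30},
])

```text
validation failed for argument at $.co...
```

>>> send_rows([
  {"x":15,"y":-35},
  {"x":15,"y":-35},
  {"x":10,"y":-35},
  {"y":-38},
  {"y":-38},
])

```text
validation failed for argument at $.co...
```

>>> send_rows([
  {"y":-38,"turn":2},
  {"y":-38,"turn":2},
  {"y":-38,"turn":2},
  {"y":-38,"turn":2},
  {"y":-38,"turn":2},
])

```text
validation failed for argument at $.co...
```

The rows probably need all four keys.

>>> send_rows([
  {"x":20,"y":-20,"z":25,"turn":0},
  {"x":20,"y":-20,"z":25,"turn":0},
  {"x":20,"y":-20,"z":25,"turn":0},
  {"x":30,"y":-25,"z":0,"turn":0},
  {"x":30,"y":-25,"z":0,"turn":0},
], gripper=1)

```text
clock: 0.52
tcp_pos: [0.2788, 0.5204, 0.308]
eef_rot: [0.122, 0.993, 0.002, 0.0]
wrist_force: [0.4, 0.2, -0.3]
gripper_width: 0.0856
gripper_force: 0.0
```

>>> send_rows([
  {"x":25,"y":-30,"z":0,"turn":0},
  {"x":25,"y":-30,"z":0,"turn":0},
  {"x":25,"y":-30,"z":0,"turn":0},
  {"x":25,"y":-30,"z":0,"turn":0},
  {"x":25,"y":-30,"z":0,"turn":0},
])

```text
clock: 0.93
tcp_pos: [0.404, 0.3686, 0.3061]
eef_rot: [0.123, 0.992, -0.0, -0.0]
wrist_force: [1.1, 0.7, 0.6]
gripper_width: 0.0854
gripper_force: 0.0
```

>>> send_rows([
  {"x":15,"y":-35,"z":0,"turn":0},
  {"x":15,"y":-35,"z":0,"turn":0},
  {"x":10,"y":-35,"z":0,"turn":0},
  {"x":0,"y":-38,"z":0,"turn":0},
  {"x":0,"y":-38,"z":0,"turn":0},
])

```text
clock: 1.35
tcp_pos: [0.4432, 0.1874, 0.3058]
eef_rot: [0.123, 0.992, -0.0, -0.0]
wrist_force: [0.2, -0.5, -0.3]
gripper_width: 0.0853
gripper_force: 0.0
```

>>> send_rows([
  {"x":0,"y":-38,"z":0,"turn":2},
  {"x":0,"y":-38,"z":0,"turn":2},
  {"x":0,"y":-38,"z":0,"turn":2},
  {"x":0,"y":-38,"z":0,"turn":2},
  {"x":0,"y":-38,"z":0,"turn":2},
])

```text
clock: 1.77
tcp_pos: [0.4425, -0.0024, 0.3062]
eef_rot: [0.035, 0.999, 0.0, -0.0]
wrist_force: [0.7, -1.1, -0.7]
gripper_width: 0.0854
gripper_force: 0.0
```

>>> send_rows([
  {"x":6,"y":-38,"z":0,"turn":0},
  {"x":6,"y":-38,"z":0,"turn":0},
  {"x":6,"y":-38,"z":0,"turn":0},
  {"x":6,"y":-38,"z":0,"turn":0},
  {"x":2,"y":-38,"z":0,"turn":0},
])

```text
clock: 2.18
tcp_pos: [0.4694, -0.1922, 0.3063]
eef_rot: [0.035, 0.999, 0.0, 0.0]
wrist_force: [1.1, -0.2, 0.7]
gripper_width: 0.0853
gripper_force: 0.0
```

>>> send_rows([
  {"x":0,"y":0,"z":0,"turn":0},
  {"x":0,"y":0,"z":0,"turn":0},
  {"x":0,"y":0,"z":0,"turn":0},
])

```text
clock: 2.43
tcp_pos: [0.469, -0.1898, 0.3058]
eef_rot: [0.036, 0.999, 0.0, -0.001]
wrist_force: [-0.1, 0.5, -0.3]
gripper_width: 0.0857
gripper_force: 0.0
```

Run:
```python
from h import *
s=manip.observe();print(s["tcp_pos"],s["joints"])
w=eyes.camera_info("wrist");im=eyes.get_image("wrist");cv2.imwrite("pics/w1.png",im);print(w)
for nm,p in (("grip",(.469,-.1935,.225)),("target",(.4865,-.258,.225)),("hinge",(.568,-.2005,.18))):
    d=R.from_quat(w["attitude"]).inv().apply(np.array(p)-w["position"]);r=np.hypot(d[0],d[1]);t=np.arctan2(r,d[2])
    print(nm,w["cx"]+w["fx"]*t*d[0]/r,w["cy"]+w["fy"]*t*d[1]/r)
```

```text
[ 0.46897352 -0.18982305  0.30581846] [-0.23603101  0.14893919  0.62444259  1.89371245 -0.09644252  1.12974929
  1.92410439]
{'fx': 297.3186396354542, 'fy': 297.3186396354542, 'cx': 253.92542340835072, 'cy': 189.13190968427276, 'position': array([ 0.39928939, -0.18435738,  0.44990707]), 'attitude': array([0.72497413, 0.67468139, 0.09452842, 0.10139977])}
grip 248.6615820963436 196.36922474068743
target 173.51629422515293 221.38244165235818
hinge 250.08536007665765 273.097570835477
```

View pics/w1.png

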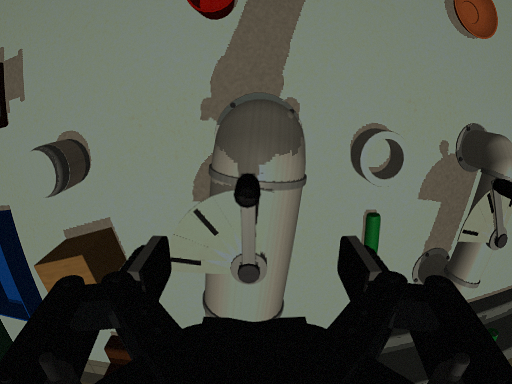

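The wrist view shows the grip at about (246,193) and the hub at (249,271), both within 1–3 px of prediction. The grip is at about y = -0.195, so I'll descend over it with the fingers either side.

>>> send_rows([
  {"x":0,"y":-5,"z":-30,"turn":0},
  {"x":0,"y":0,"z":-30,"turn":0},
  {"x":0,"y":0,"z":-30,"turn":0},
  {"x":0,"y":0,"z":-27,"turn":0},
  {"x":0,"y":0,"z":0,"turn":0},
])

```text
clock: 2.9
tcp_pos: [0.4663, -0.1922, 0.1848]
eef_rot: [0.034, 0.999, 0.001, -0.005]
wrist_force: [-0.3, 0.2, -0.7]
gripper_width: 0.0856
gripper_force: 0.0
```

>>> send_rows([
  {"x":0,"y":0,"z":0,"turn":0},
  {"x":0,"y":0,"z":0,"turn":0},
  {"x":0,"y":0,"z":0,"turn":0},
  {"x":0,"y":0,"z":0,"turn":0},
  {"x":0,"y":0,"z":0,"turn":0},
], gripper=0.2)

```text
clock: 3.32
tcp_pos: [0.47, -0.1956, 0.1906]
eef_rot: [0.036, 0.999, 0.0, 0.001]
wrist_force: [-0.2, 0.8, -0.5]
gripper_width: 0.0256
gripper_force: 0.0
```

>>> send_rows([
  {"x":0,"y":0,"z":0,"turn":0},
  {"x":0,"y":0,"z":0,"turn":0},
  {"x":0,"y":0,"z":0,"turn":0},
  {"x":0,"y":0,"z":0,"turn":0},
  {"x":0,"y":0,"z":0,"turn":0},
])

```text
clock: 3.73
tcp_pos: [0.4699, -0.1956, 0.1906]
eef_rot: [0.036, 0.999, 0.0, 0.001]
wrist_force: [-1.3, 2.0, 6.3]
gripper_width: 0.0205
gripper_force: 58.4
```

Gripped, with the opening at 20.5 mm. Now I'll swing along the arc in two halves, turning with the lever.

>>> send_rows([
  {"x":0,"y":-6.6,"z":0,"turn":3.8},
  {"x":0.3,"y":-6.6,"z":0,"turn":3.8},
  {"x":0.7,"y":-6.6,"z":0,"turn":3.8},
  {"x":1.2,"y":-6.5,"z":0,"turn":3.8},
  {"x":1.6,"y":-6.4,"z":0,"turn":3.8},
])

```text
clock: 4.15
tcp_pos: [0.473, -0.2286, 0.1906]
eef_rot: [-0.131, 0.991, 0.0, 0.0]
wrist_force: [-3.4, 1.7, 8.5]
gripper_width: 0.0203
gripper_force: 58.6
```

>>> send_rows([
  {"x":2,"y":-6.3,"z":0,"turn":3.8},
  {"x":2.5,"y":-6.2,"z":0,"turn":3.8},
  {"x":2.9,"y":-6,"z":0,"turn":3.8},
  {"x":3.2,"y":-5.8,"z":0,"turn":3.8},
  {"x":3.8,"y":-5.8,"z":0,"turn":3.8},
])

```text
clock: 4.57
tcp_pos: [0.4869, -0.2589, 0.1906]
eef_rot: [-0.293, 0.956, 0.0, -0.0]
wrist_force: [-4.6, 2.4, 7.9]
gripper_width: 0.0201
gripper_force: 58.7
```

>>> send_rows([
  {"x":0,"y":0,"z":0,"turn":0},
  {"x":0,"y":0,"z":0,"turn":0},
  {"x":0,"y":0,"z":0,"turn":0},
])

```text
clock: 4.82
tcp_pos: [0.4872, -0.2592, 0.1906]
eef_rot: [-0.292, 0.956, -0.0, 0.0]
wrist_force: [-2.4, 0.3, 6.9]
gripper_width: 0.0203
gripper_force: 58.8
```

Release, rise straight up, then step back to the near side and check.

>>> send_rows([
  {"x":0,"y":0,"z":0,"turn":0},
  {"x":0,"y":0,"z":0,"turn":0},
  {"x":0,"y":0,"z":0,"turn":0},
  {"x":0,"y":0,"z":0,"turn":0},
  {"x":0,"y":0,"z":0,"turn":0},
], gripper=1)

```text
clock: 5.23
tcp_pos: [0.4874, -0.2582, 0.1892]
eef_rot: [-0.292, 0.957, 0.0, -0.0]
wrist_force: [-0.0, -0.7, 0.5]
gripper_width: 0.0791
gripper_force: 0.0
```

>>> send_rows([
  {"x":0,"y":0,"z":0,"turn":0},
  {"x":0,"y":0,"z":25,"turn":0},
  {"x":0,"y":0,"z":30,"turn":0},
  {"x":0,"y":0,"z":35,"turn":0},
  {"x":0,"y":0,"z":35,"turn":0},
])

```text
clock: 5.65
tcp_pos: [0.4869, -0.2582, 0.3153]
eef_rot: [-0.291, 0.957, 0.0, -0.001]
wrist_force: [0.5, -1.1, 0.5]
gripper_width: 0.0854
gripper_force: 0.0
```

>>> send_rows([
  {"x":0,"y":0,"z":0,"turn":0},
  {"x":0,"y":0,"z":0,"turn":0},
  {"x":0,"y":0,"z":0,"turn":0},
])

```text
clock: 5.9
tcp_pos: [0.4871, -0.258, 0.3137]
eef_rot: [-0.292, 0.956, 0.0, -0.0]
wrist_force: [0.4, -0.0, -0.3]
gripper_width: 0.0854
gripper_force: 0.0
```

Run:
```python
from h import *
w=eyes.camera_info("wrist");im=eyes.get_image("wrist")
cv2.imwrite("pics/w2.png",im)
def P(u,v,z):
    x,y=u-w["cx"],v-w["cy"];r=np.hypot(x,y);t=r/w["fx"]
    d=R.from_quat(w["attitude"]).apply([np.sin(t)*x/r,np.sin(t)*y/r,np.cos(t)]);return w["position"]+d*(z-w["position"][2])/d[2]
for nm,p in (("target",(.4865,-.258,.225)),("hinge",(.568,-.2005,.18))):
    d=R.from_quat(w["attitude"]).inv().apply(np.array(p)-w["position"]);r=np.hypot(d[0],d[1]);t=np.arctan2(r,d[2])
    print(nm,w["cx"]+w["fx"]*t*d[0]/r,w["cy"]+w["fy"]*t*d[1]/r)
cv2.imwrite("pics/w2c.png",cv2.resize(im[130:320,150:350],None,fx=3,fy=3,interpolation=cv2.INTER_CUBIC))
```

```text
target 253.77253169157706 192.08675383881032
hinge 255.86307363687638 268.5928898002411
```

View pics/w2c.png

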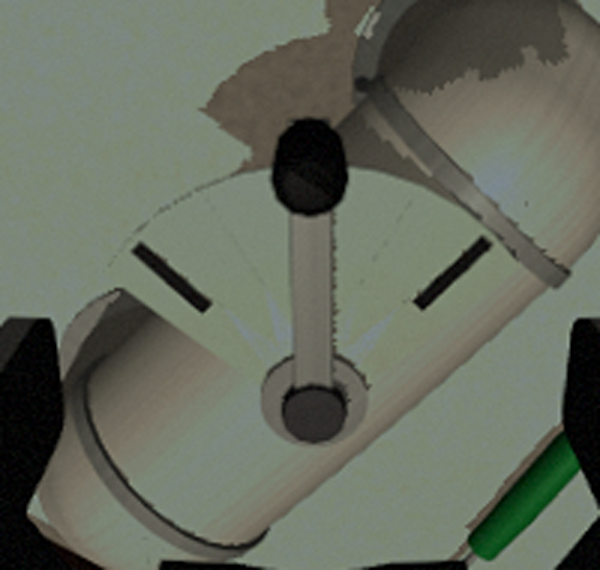

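The crop shows the lever, from hub (315,412) to grip (310,185), covering the middle mark. It points at 91.3° in the picture and the bisector of the two outer marks is 91.5°, so it is set within half a degree. The gripper is clear above it and the narrow lever wasn't touched.

```bash
python3 -c "
from cell import job
print(job.close_job())"
```

```text
the job is handed in; nothing more can be done
None
```

The wide duct's lever is at the half mark (within about half a degree by the wrist camera) and released, the narrow duct's lever was never touched, and the job was handed in at about 6 s.

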